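Pack a token roll down the change-machine tube

TASK

Refill the change machine's clear token tube: stand the tall loose token roll upright in the tube's mouth and let go, then take the wooden-handled tamping rod from its block and push the roll down past the spring and on, until the loose tokens beneath it have settled and everything bottoms out firmly; hold a firm push of roughly 16 N there for about a second, and never push the roll with more than 25 N. Put the rod back upright, fully home in its block, and leave the other things on the table where they are.

Things in the scene. Friction and masses are not known exactly. Their poses are not given: they have to be found in the camera images.
- tube: fixed upright clear plastic token tube on a grey base 80 x 80 x 28 mm. Origin: centre of the base's underside, on the tube's axis; z up. Rim 125 mm above the origin. Bore 27 mm diameter, flaring to 39 mm over the top 12 mm; outside 33 mm, 45 mm at the rim. A sprung steel leaf on its -x side pokes a round nose (radius 14 mm) 4.5 mm into the bore, centred 42 mm below the rim
- tube_mouth (a point): centre of the tube's rim, on the axis, 125 mm above the table; z up. A roll let into the mouth hangs up on the leaf, standing about 15 to 24 mm proud of the rim; pushed past it, it drags all the way down
- stack: the tokens already in the tube, 24 mm diameter. Origin: centre of their top face, 59 to 93 mm below the rim, different each time. They lie loose: under the roll they settle with about 4 N by another 3 to 22 mm, an amount that cannot be seen beforehand, then stop dead; they do not spring back
- roll: the tall token roll to load: brass cylinder with a paper band, 24 mm diameter, 60 mm long, rigid, about 160 g, lower edge chamfered 1.5 mm, standing on the table. Origin: centre of its lower face; z along its axis, up. Getting it past the leaf takes 2 to 8 N, then it drags with 1 to 4 N; when firmly home its top lies 21 to 36 mm below the rim
- rod: the tamping rod: aluminium shaft 18 mm diameter from 0 to 95 mm, round wooden handle 28 mm diameter from 95 to 145 mm; 120 g. Origin: centre of its flat lower end (edge chamfered 1.5 mm); z along it, up. It starts upright in the holder, its lower end 15 mm above the table
- holder: fixed plywood block 70 x 70 x 50 mm with one round blind hole from above, 22 mm diameter, 35 mm deep (floor 15 mm above the table), mouth chamfered 4 mm. Origin: centre of its underside, on the hole's axis
- short_stack: bystander: short stack of tokens, 24 mm diameter, 24 mm tall; leave alone. Origin under its centre
- wide_stack: bystander: stack of larger tokens, 36 mm diameter, 26 mm tall; leave alone. Origin under its centre
- soap: bystander: detergent bottle, 72 mm diameter, 190 mm tall; leave alone. Origin under its centre
- mug: bystander: white mug, 80 mm diameter, 90 mm tall; leave alone. Origin under its centre
- driver: bystander: screwdriver lying on the table; leave alone. Origin under its middle
- padlock: bystander: brass padlock standing on its body, 45 mm wide, 68 mm tall; leave alone. Origin under its centre
Things that resemble listed ones, but are neither listed nor needed, are in the scene too. There is more than one size of the rod; the job needs the smaller.

How it is judged:
By the outcome, as a careful person would: the job done as asked, in the order asked, and still so for the second after the job is handed in, with the robot touching nothing.
It also fails if it takes over 64 s, if anything falls off the work surface, if the arm or the gripper's body presses on something with over 40 N, if the wrist force passes 120 N, or if a joint passes its speed limit or range.

ROBOT

A 7-joint arm with a two-finger parallel gripper is mounted at the origin on the work surface. World frame = base frame: x ahead of the robot, y to its left, z up, the work surface at z = 0. Lengths are in m, angles in rad, forces in N, time in s.
With the tool pointing down it reaches from about 0.4 to 0.85 m from the base axis. Payload 10.4 kg.
Tool frame: the origin (TCP) lies midway between the tips of the shut fingers; the grasp point (between the pads) lies 19 mm behind it (manip.hold_point_z is the distance from the TCP to the grasp point, in m); z points along the fingers, y is the line along which they close (so a half turn about z gives the same grasp; the last joint's range is limited). The gripper opens to 85 mm and grips with 20 to 120 N. Pads are 22 mm wide; open, the fingers measure 114 mm over their backs; the gripper's body (76 mm by 85 mm) begins 54 mm behind the grasp point. The pads swing forward as they close: fully open they stand 13 mm farther back than shut.
Start: joints at [-1.129, 0.332, -0.065, 1.46, 0.022, 1.35, -0.088], TCP at [0.28, 0.559, 0.231] pointing down, gripper open.
Joint ranges: [-2.6, 2.6], [-0.5, 2.12], [-1.47, 1.34], [0.16, 2.42], [-1.27, 4.41], [0.06, 2.06], [-2.6, 2.6]. Speed limits (rad/s): [2.22, 2.22, 2.79, 2.79, 3.14, 3.14, 3.14].

INTERFACE

Orientations are given as a unit quaternion [x, y, z, w].
In Python, from workcell import manip, eyes, job gives the robot as it stands.
- The arm moves only by the shell command python3 -m crank 'ROWS' [FORCE]. ROWS is JSON, a list that holds one entry, the list of rows, each a list of 7 numbers: the finger opening in cm, from 0 to 8.54, then the shift along the world's x, y, z in cm, then the turn, a rotation vector about the world's x, y, z in degrees. In form: [[[hand, x, y, z, ax, ay, az], ...]]. A call has 1 to 20 rows; each row shifts and turns the commanded pose from where the row before left it; what a row does not reach is not made up. A row lasts 1/8 s, in which the tool goes at most 62.5 mm and 10.7 degrees, less where a joint would pass 70% of its speed; a pose out of reach is approached as far as the arm can. A call with a gripper value outside its range is refused whole. The fingers move at their own pace and stop on an object; FORCE is the grip in N (left out, the last holds). Time passes only in rows, so rows that do not move let the fingers close. It gives the time, the measured TCP pose, the force, the opening and the grip force at its end, in the units of the state.
- manip.get_obs(): the state, without advancing time (a new reading comes with each control period).
- eyes.camera(name): name is "side" or "top" or "wrist"; returns (picture, depth): 480x640x3 uint8, red, green, blue; 480x640 float32, m along the optical axis (not along the pixel's ray), 0 where there is no reading.
- eyes.camera_params(name): a dict with "fx", "fy", "cx", "cy" (pixels), "world_from_camera" (4x4, takes a point from camera to world coordinates); the wrist camera has in their place "hand_eye" (4x4, takes a point from camera to tool coordinates, whose origin is the TCP and whose axes are the flange's). Camera axes: x right, y down, z forward; pixel columns grow to the right and rows downward; lengths in m; the calibration is good to about 2 mm. The wrist camera is an equidistant fisheye: a pixel r from the principal point sees the ray r / f radians off the axis. A picture is of the moment at which its call begins: read the wrist's pose just before it. camera_params takes no time and is no camera call.
- job.hand_in(): hands the job in; it is judged then, once.
The state is a dict: "clock": time; "joint_pos": joint angles; "joint_velocities": joint speeds; "tau": joint torques, N m; "position": TCP position; "ee_rot": TCP orientation; "ft_force": force on the tool from outside, world axes, zero at the start; "torque": the same for the moment, N m; "grip_width": opening from 0.0 (shut) to 1.0 (fully open); "grasp_force": force on a finger pad.
Only numpy, scipy, OpenCV 4.12 (cv2) and the standard library are available. Lean on these libraries where they do the work, as an engineer would, in place of code of your own. Each camera call takes 0.05 s, during which the arm holds its last target. There are 200 camera calls.

## Working session

There is one attempt and no reset: what is moved stays moved. The work goes in short steps, Python scripts to look and compute and a shell command to move; the robot and the scene stay as the last step left them, time stands still between calls to the robot, and variables do not carry over. Pictures are saved under pics/ and viewed, at most 10 in all, crops included, and the job is handed in when it is done.

```bash
ls; mkdir -p pics; python3 - <<'E'
from workcell import manip, eyes, job
import cv2,numpy as np
o=manip.get_obs(); print(o, manip.hold_point_z)
for n in ("top","side"):
    p,d=eyes.camera(n); cv2.imwrite(f"pics/{n}0.png",p[:,:,::-1]); np.savez(f"{n}0.npz",p=p,d=d)
    print(eyes.camera_params(n))
print(eyes.camera_params("wrist"))
E
```

```text
pics
{'clock': 0.0, 'joint_pos': array([-1.12859253,  0.33287347, -0.064681  ,  1.46095027,  0.02157682,
        1.34989498, -0.08846094]), 'joint_velocities': array([ 0.00223838, -0.00062611, -0.00130181, -0.00160966,  0.0001718 ,
       -0.00114343,  0.00186135]), 'tau': array([-1.37436276e-03, -6.25431561e+01,  4.81486064e-02, -3.91605735e+01,
        1.61113887e-02,  9.99105920e-03,  1.89311044e-05]), 'position': array([0.27999317, 0.55835085, 0.23051061]), 'ee_rot': array([ 2.30297359e-01,  9.73120041e-01, -7.01986496e-04, -1.40313279e-04]), 'ft_force': array([-0.13533577, -0.81528838,  0.42810906]), 'torque': array([-0.01399143, -0.0208982 ,  0.01020837]), 'grasp_force': 0.0, 'grip_width': 1.005835142997062} 0.0187
{'fx': 498.1406617282103, 'fy': 498.1406617282103, 'cx': 315.457018306397, 'cy': 241.34236290330477, 'world_from_camera': array([[ 1.42590530e-01, -9.67481300e-01,  2.08920738e-01,
         3.89152034e-01],
       [-9.89781122e-01, -1.39618277e-01,  2.89839211e-02,
        -5.65788403e-03],
       [ 1.12775186e-03, -2.10918635e-01, -9.77502971e-01,
         1.1926726
[... 222 characters left out ...]
ay([[ 0.88663577, -0.29891042,  0.35288748,  0.19293863],
       [-0.46246679, -0.5750717 ,  0.67484591, -0.80289355],
       [ 0.00121713, -0.76154126, -0.64811529,  0.86534028],
       [ 0.        ,  0.        ,  0.        ,  1.        ]])}
{'fx': 371.64829954431775, 'fy': 371.64829954431775, 'cx': 319.1590014749904, 'cy': 239.33281742560482, 'hand_eye': array([[-1.20497677e-03, -9.65989899e-01, -2.58576998e-01,
         6.58419014e-02],
       [ 9.99999170e-01, -1.28166857e-03,  1.28020363e-04,
        -1.57508900e-03],
       [-4.55076389e-04, -2.58576629e-01,  9.65990642e-01,
        -1.41136438e-01],
       [ 0.00000000e+00,  0.00000000e+00,  0.00000000e+00,
         1.00000000e+00]])}
```

View pics/top0.png

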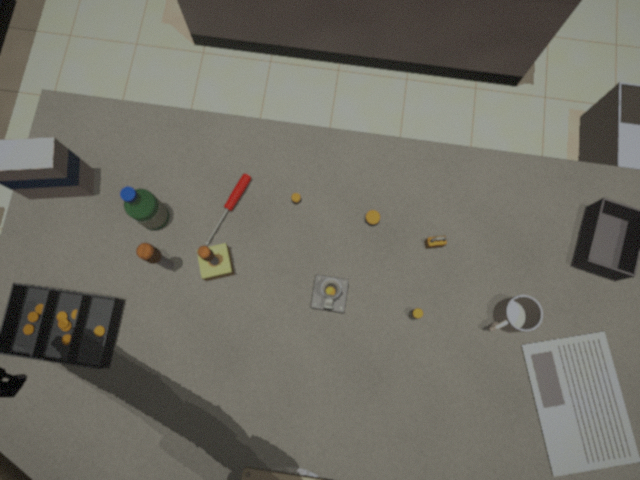

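View pics/side0.png

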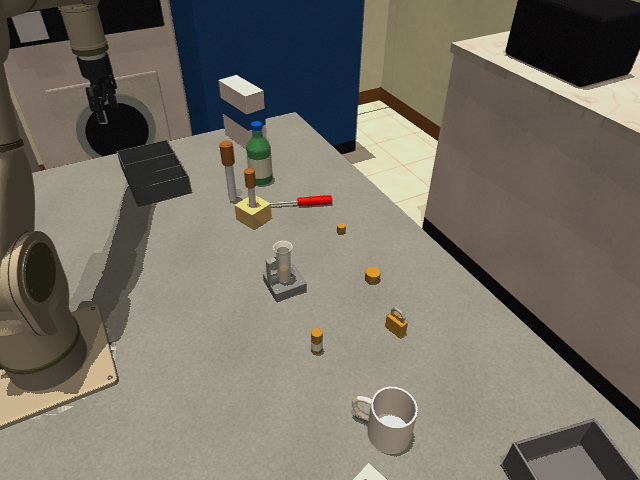

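Top view: roll candidates are (417,314), banded and tall, then short_stack (296,198), wide_stack (373,218), padlock (435,242) and the loose tokens in the tray (60,320). Rod candidates are (205,253), the smaller one in the yellow block, and (148,252), a larger one standing outside it. I choose the roll at (417,314) and the rod at (205,253). The tube is at (330,293).

```bash
cat > h.py <<'E'
import numpy as np,cv2
from scipy.spatial.transform import Rotation as R
from workcell import manip,eyes
def ray(n,u,v,obs=None):
    c=eyes.camera_params(n); x=(u-c['cx'])/c['fx']; y=(v-c['cy'])/c['fy']
    if n=='wrist':
        r=np.hypot(x,y); d=np.array([np.sin(r)*x/max(r,1e-9),np.sin(r)*y/max(r,1e-9),np.cos(r)])
        T=np.eye(4);T[:3,:3]=R.from_quat(obs['ee_rot']).as_matrix();T[:3,3]=obs['position'];M=T@c['hand_eye']
    else: d=np.array([x,y,1.]); M=c['world_from_camera']
    return M[:3,3],M[:3,:3]@d
def plane(n,u,v,z,obs=None):
    o,d=ray(n,u,v,obs); return o+d*(z-o[2])/d[2]
def proj(n,p):
    c=eyes.camera_params(n);q=np.linalg.inv(c['world_from_camera'])@np.r_[p,1]
    return c['fx']*q[0]/q[2]+c['cx'],c['fy']*q[1]/q[2]+c['cy']
def shot(name):
    o=manip.get_obs(); p,d=eyes.camera('wrist'); np.savez(name+'.npz',p=p,d=d); cv2.imwrite('pics/'+name+'.png',p[:,:,::-1]); return o,p,d
def blob(p,mask,u,v,r):
    m=np.zeros_like(mask);m[v-r:v+r,u-r:u+r]=mask[v-r:v+r,u-r:u+r]
    n,l,s,c=cv2.connectedComponentsWithStats(m.astype(np.uint8)); i=1+s[1:,4].argmax(); return l==i,s[i],c[i]
E
python3 - <<'E'
from h import *
def crop(f,u,v,w,h,k): 
    p=np.load(f)['p'];return cv2.resize(p[v-h//2:v+h//2,u-w//2:u+w//2],None,fx=k,fy=k,interpolation=cv2.INTER_CUBIC)
a=np.hstack([crop('top0.npz',330,293,50,50,5.32),crop('top0.npz',415,314,50,50,5.32),crop('top0.npz',210,258,50,50,5.32)])
b=np.hstack([crop('side0.npz',284,270,66,80,4),crop('side0.npz',317,340,66,80,4),crop('side0.npz',240,184,66,100,4)[:320]])
w=min(a.shape[1],b.shape[1],800)
cv2.imwrite('pics/crops.png',np.vstack([a[:,:w],b[:,:w]])[:600,:,::-1])
for n,pts in (('top',[(417,314),(330,290),(205,253),(148,252),(215,262)]),):
    d=np.load(n+'0.npz')['d']
    for u,v in pts:
        o,dd=ray(n,u,v); z=d[v,u]; print(u,v,(o+dd*z).round(4))
p=np.load('top0.npz')['p'];hsv=cv2.cvtColor(p,cv2.COLOR_RGB2HSV)
g=(hsv[...,1]>150)&(hsv[...,0]>14)&(hsv[...,0]<30)&(hsv[...,2]>90)
m,s,c=blob(p,g,417,314,14); print('roll',s,c,plane('top',*c,0.06))
br=(hsv[...,1]>140)&(hsv[...,0]<14)
for u,v,z in((205,253,.16),(148,252,.2)):
    m,s,c=blob(p,br,u,v,16);print('rod',s,c,plane('top',*c,z))
E
```

```text
417 314 [ 0.4977 -0.222   0.0634]
330 290 [ 0.5237 -0.021   0.06  ]
205 253 [0.5518 0.2522 0.1592]
148 252 [0.5329 0.3619 0.1862]
215 262 [0.549  0.2487 0.0664]
roll [413 309   9   8  33] [417.18181818 312.72727273] [ 0.50089766 -0.22280091  0.06      ]
rod [209 250   1   3   3] [209. 251.] [0.55711184 0.24445752 0.16      ]
rod [147 246   7  13  26] [150.19230769 252.        ] [0.53154239 0.35242111 0.2       ]
```

View pics/crops.png

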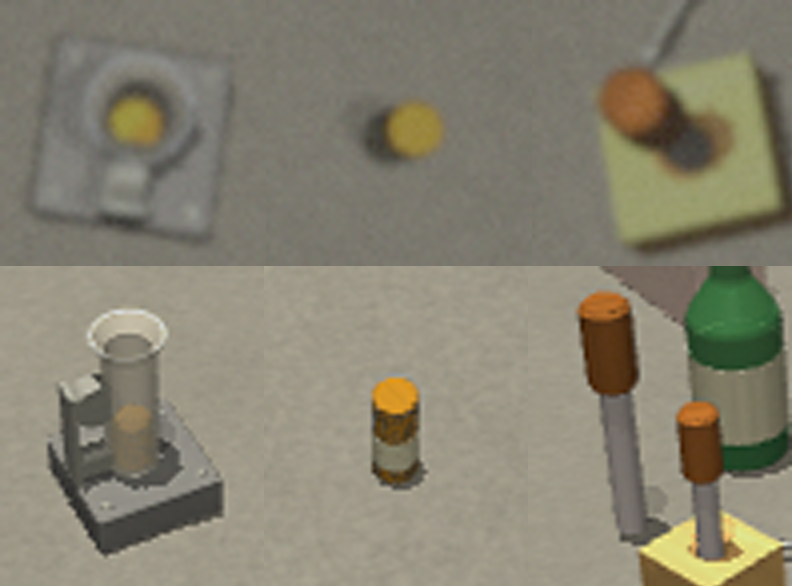

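The crops confirm the choice. The tall banded roll is at (417,313), the tube rim centre is at about (330.5,289), and the smaller rod's handle top in the block is at about (204,252). I'll move over the roll next.

```bash
python3 -m crank '[[[8.5,1.4,-4.9,-0.3,0,0,0],[8.5,1.4,-4.9,-0.3,0,0,0],[8.5,1.4,-4.9,-0.3,0,0,0],[8.5,1.4,-4.9,-0.3,0,0,0],[8.5,1.4,-4.9,-0.3,0,0,0],[8.5,1.4,-4.9,-0.3,0,0,0],[8.5,1.4,-4.9,-0.3,0,0,0],[8.5,1.4,-4.9,-0.3,0,0,0],[8.5,1.4,-4.9,-0.3,0,0,0],[8.5,1.4,-4.9,-0.3,0,0,0],[8.5,1.4,-4.9,-0.3,0,0,0],[8.5,1.4,-4.9,-0.3,0,0,0],[8.5,1.4,-4.9,-0.3,0,0,0],[8.5,1.4,-4.9,-0.3,0,0,0],[8.5,1.4,-4.9,-0.3,0,0,0],[8.5,1,-4.7,-0.3,0,0,0],[8.5,0,0,0,0,0,0],[8.5,0,0,0,0,0,0]]]' 
python3 - <<'E'
from h import *
o,p,d=shot('w1'); print(o['joint_pos'].round(2),o['position'],o['ee_rot'].round(3),o['ft_force'])
print(plane('top',417.3,312.9,.06),plane('top',330.3,288.8,.125),plane('top',203.8,251.4,.16))
E
```

```text
clock: 2.35
position: [0.4999, -0.2228, 0.1829]
ee_rot: [0.23, 0.973, 0.0, -0.001]
ft_force: [0.8, 0.2, -0.4]
grip_width: 0.997
grasp_force: 0.0
[-0.28  0.22  0.71  1.77 -0.15  1.21  1.58] [ 0.49993963 -0.22278135  0.18292488] [ 0.23   0.973  0.    -0.001] [ 0.81184605  0.18733577 -0.37119929]
[ 0.50055048 -0.22310361  0.06      ] [ 0.51865378 -0.02043816  0.125     ] [0.55469865 0.25515864 0.16      ]
```

View pics/w1.png

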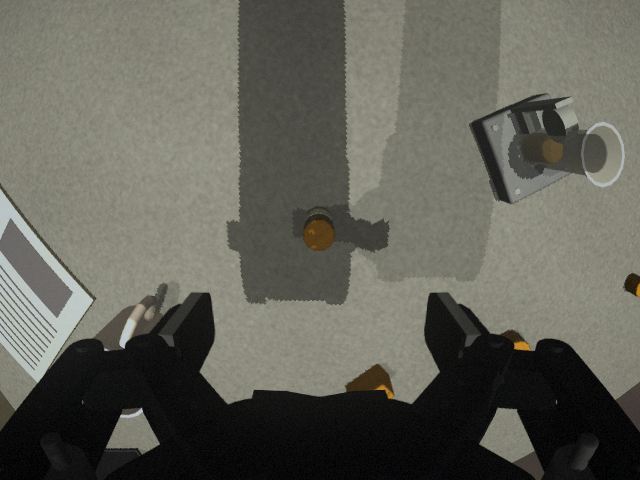

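The wrist view shows the roll's top face at about (319,235), with the fingers straddling it. The tube rim is an ellipse around (602,154).

```bash
python3 - <<'E'
from h import *
o=manip.get_obs(); p=np.load('w1.npz')['p'];hsv=cv2.cvtColor(p,cv2.COLOR_RGB2HSV)
g=(hsv[...,1]>150)&(hsv[...,0]<30)&(hsv[...,2]>60)
m,s,c=blob(p,g,319,235,30);print(s,c,plane('wrist',*c,.06,o))
print('rim',plane('wrist',602.5,154,.125,o))
E
```

```text
[304 220  30  30 728] [318.4532967  234.57142857] [ 0.50031129 -0.22452427  0.06      ]
rim [ 0.52006039 -0.02441589  0.125     ]
```

```bash
python3 -m crank '[[[8.5,0,-0.1,-4,0,0,0],[8.5,0,0,-4,0,0,0],[8.5,0,0,-4,0,0,0],[6,0,0,-3.4,0,0,0],[4,0,0,0,0,0,0],[1.5,0,0,0,0,0,0],[1.5,0,0,0,0,0,0],[1.5,0,0,0,0,0,0],[1.5,0,0,0,0,0,0],[1.5,0,0,0,0,0,0]]]' 50
```

```text
clock: 3.65
position: [0.5015, -0.2243, 0.0312]
ee_rot: [0.23, 0.973, 0.0, 0.001]
ft_force: [-1.9, 1.1, 8.7]
grip_width: 0.266
grasp_force: 49.3
```

```bash
python3 -m crank '[[[1.5,0,0,2,0,0,0],[1.5,0,0,5,0,0,0],[1.5,0,0,5,0,0,0],[1.5,0,0,4,0,0,0],[1.5,0.4,4,0,0,0,0],[1.5,0.4,5,0,0,0,0],[1.5,0.5,5,0,0,0,0],[1.5,0.3,4.2,0,0,0,0],[1.5,0.2,2,0,0,0,0],[1.5,0,0,0,0,0,0],[1.5,0,0,0,0,0,0]]]'
python3 - <<'E'
from h import *
o,p,d=shot('w2'); print(o['position'],o['joint_pos'].round(2),o['ft_force'],o['grasp_force'])
s,_=eyes.camera('side');t,_=eyes.camera('top')
np.savez('st2.npz',s=s,t=t)
u,v=map(int,proj('side',[.519,-.022,.15])); a=cv2.resize(s[v-50:v+50,u-35:u+35],None,fx=6,fy=6,interpolation=cv2.INTER_CUBIC)
b=cv2.resize(p[100:430,150:490],(380,600*330//330))[:600]
cv2.imwrite('pics/c2.png',np.hstack([a,b])[:600,:800,::-1]); print(u,v)
E
```

```text
clock: 5.03
position: [0.5181, -0.0236, 0.1901]
ee_rot: [0.231, 0.973, 0.0, 0.0]
ft_force: [-0.5, -0.6, -2.9]
grip_width: 0.267
grasp_force: 49.4
[ 0.51809628 -0.02362497  0.19013814] [-0.58  0.13  0.59  1.82 -0.07  1.21  1.13] [-0.45515949 -0.61396005 -2.92824349] 49.39761938061565
280 238
```

View pics/c2.png

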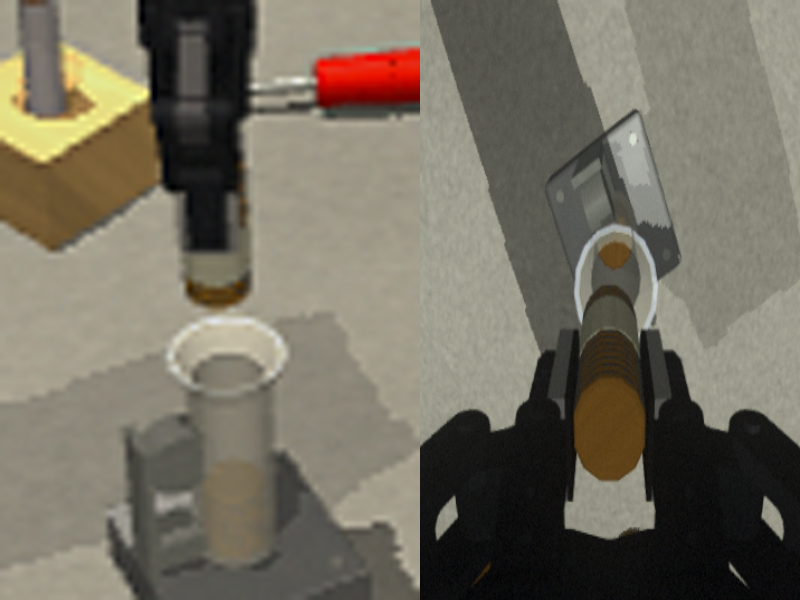

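Left (side): the roll's lower face is at about (281,236), above the rim at (283,247). Right (wrist): the rim is centred near (325,258), just ahead of the roll.

```bash
python3 - <<'E'
from h import *
o=manip.get_obs()
print('rim side',plane('side',282.5,246.7,.125),'rim wrist',plane('wrist',325,258,.125,o))
print('roll bottom side',plane('side',280.8,235.8,.159))
p=np.load('st2.npz')['s'];h=cv2.cvtColor(p,cv2.COLOR_RGB2HSV)
# rim by brightness
w=(h[...,2]>165)&(h[...,1]<70); m=w[235:262,265:300]; ys,xs=np.where(m); print(len(xs),cv2.fitEllipse(np.c_[xs+265,ys+235].astype(np.float32)))
q=np.load('w2.npz')['p'];g=cv2.cvtColor(q,cv2.COLOR_RGB2HSV)
w=((g[...,2]>150)&(g[...,1]<60))[215:300,280:375];ys,xs=np.where(w); pts=np.c_[xs+280,ys+215].astype(np.float32)
P=np.array([plane('wrist',*t,.125,o)[:2] for t in pts])
A=np.c_[2*P,np.ones(len(P))];s=np.linalg.lstsq(A,(P**2).sum(1),rcond=None)[0];print('wrist circle',len(P),s[:2],np.sqrt(s[2]+s[:2]@s[:2]))
E
```

```text
rim side [ 0.5231822  -0.02228785  0.125     ] rim wrist [ 0.51937095 -0.02212778  0.125     ]
roll bottom side [ 0.51998399 -0.02344725  0.159     ]
186 ((282.0812683105469, 241.71792602539062), (14.175599098205566, 27.712928771972656), 88.4935531616211)
wrist circle 1212 [ 0.52377558 -0.02163317] 0.021757619431596494
```

```bash
python3 -m crank '[[[1.5,0.4,0.15,-1,0,0,0],[1.5,0,0,-2,0,0,0],[1.5,0,0,-1.2,0,0,0],[1.5,0,0,-0.4,0,0,0],[1.5,0,0,0,0,0,0]]]'
```

```text
clock: 5.8
position: [0.5222, -0.0209, 0.1433]
ee_rot: [0.23, 0.973, -0.0, -0.0]
ft_force: [-0.0, -0.3, -1.8]
grip_width: 0.263
grasp_force: 49.4
```

```bash
python3 -m crank '[[[1.5,0,-0.05,-0.3,0,0,0],[1.5,0,0,-0.3,0,0,0],[1.5,0,0,-0.3,0,0,0],[1.5,0,0,-0.3,0,0,0],[1.5,0,0,0,0,0,0]]]'
```

```text
clock: 6.42
position: [0.522, -0.0213, 0.1311]
ee_rot: [0.23, 0.973, -0.0, -0.0]
ft_force: [0.6, 0.0, -2.3]
grip_width: 0.261
grasp_force: 49.4
```

```bash
python3 -m crank '[[[3,0,0,0,0,0,0],[4,0,0,0,0,0,0],[5,0,0,0,0,0,0],[6,0,0,0,0,0,0],[6,0,0,3,0,0,0],[6,0,0,5,0,0,0],[6,0,0,4,0,0,0],[6,0,0,0,0,0,0]]]'
python3 - <<'E'
from h import *
o,p,d=shot('w3'); print(o['position'],o['ft_force'])
s,_=eyes.camera('side');np.savez('s3.npz',s=s)
u,v=282,245; a=cv2.resize(s[v-50:v+50,u-35:u+35],None,fx=6,fy=6,interpolation=cv2.INTER_CUBIC)
b=cv2.resize(p[100:430,150:490],(380,600))
cv2.imwrite('pics/c3.png',np.hstack([a,b])[:600,:800,::-1])
E
```

```text
clock: 7.42
position: [0.5237, -0.0213, 0.2543]
ee_rot: [0.23, 0.973, 0.001, 0.002]
ft_force: [0.4, 0.5, 0.0]
grip_width: 0.703
grasp_force: 0.0
[ 0.52367048 -0.02134082  0.25434725] [3.67543089e-01 5.17411229e-01 4.40056932e-04]
```

View pics/c3.png

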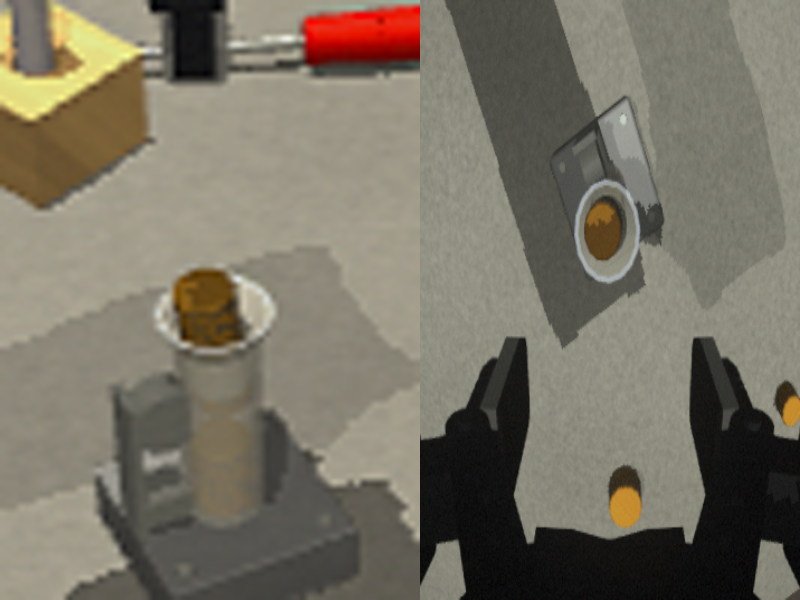

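The roll stands in the mouth, proud of the rim and free of the gripper. The wrist view shows the rim ring around (606,230) in the crop with the roll inside it. Next is the rod.

```bash
python3 - <<'E'
from h import *
o=manip.get_obs();q=np.load('w3.npz')['p'];g=cv2.cvtColor(q,cv2.COLOR_RGB2HSV)
w=((g[...,2]>140)&(g[...,1]<60)).astype(np.uint8); w[:195]=0;w[262:]=0;w[:,:284]=0;w[:,350:]=0
ys,xs=np.where(w);P=np.array([plane('wrist',x,y,.125,o)[:2] for x,y in zip(xs,ys)])
for k in range(4):
    A=np.c_[2*P,np.ones(len(P))];s=np.linalg.lstsq(A,(P**2).sum(1),rcond=None)[0];r=np.sqrt(s[2]+s[:2]@s[:2]);e=abs(np.hypot(*(P-s[:2]).T)-r);print(len(P),s[:2],r,e.std());P=P[e<.003]
E
python3 -m crank '[[[6,0.3,3,0,0,0,0],[6,0.5,4.5,0,0,0,0],[6,0.5,4.5,0,0,0,0],[6,0.5,4.5,0,0,0,0],[6,0.5,4.5,0,0,0,0],[6,0.5,4.5,0,0,0,0],[6,0.3,1.5,0,0,0,0],[6,0,0,0,0,0,0]]]'
python3 - <<'E'
from h import *
o,p,d=shot('w4'); print(o['position'],o['joint_pos'].round(2))
g=cv2.cvtColor(p,cv2.COLOR_RGB2HSV);m=(g[...,1]>130)&(g[...,0]<14)&(g[...,2]>50)
n,l,s,c=cv2.connectedComponentsWithStats(m.astype(np.uint8))
for i in range(1,n):
    if s[i,4]>150: print(s[i],c[i],plane('wrist',*c[i],.16,o))
E
```

```text
910 [ 0.51728656 -0.0212028 ] 0.019469265310891833 0.0020452276420855073
744 [ 0.51690619 -0.02183193] 0.019726522795726325 0.0007767837343442195
728 [ 0.51691762 -0.02192772] 0.0197643906169119 0.0007147920967136114
722 [ 0.51693949 -0.02194643] 0.019782132564637088 0.0006959382015652004
clock: 8.52
position: [0.5527, 0.2489, 0.2499]
ee_rot: [0.23, 0.973, -0.001, -0.001]
ft_force: [-0.5, -0.3, 0.3]
grip_width: 0.704
grasp_force: 0.0
[0.55274036 0.24885009 0.24986492] [-0.84  0.29  0.42  1.51 -0.12  1.37  0.7 ]
[ 462  115   53   58 1250] [485.344 142.34 ] [0.53827657 0.3762983  0.16      ]
[312 222  41  40 639] [330.4256651  244.80751174] [0.554849  0.2539843 0.16     ]
[ 370  309   23   78 1507] [381.19575315 347.96284008] [0.64166474 0.25279178 0.16      ]
```

View pics/w4.png

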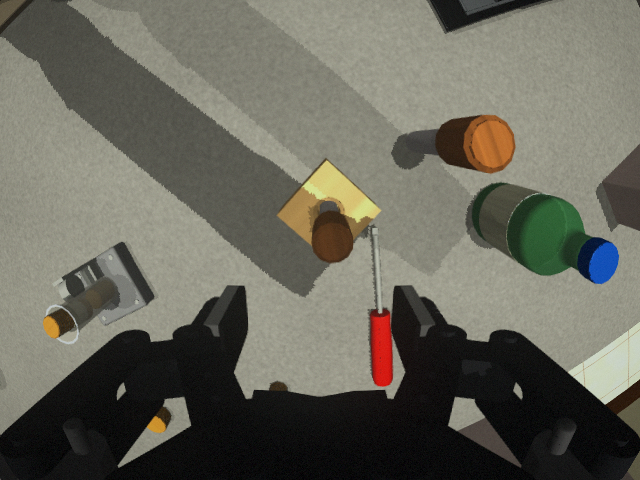

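Wrist view: the small rod's handle top is at about (332,244) in the yellow block, the larger rod is at (488,143), and the soap is at (545,230). Both are clear of the fingers.

```bash
python3 -m crank '[[[6,0.2,0.6,-3,0,0,0],[6,0,0,-4,0,0,0],[6,0,0,-4,0,0,0],[6,0,0,-2.4,0,0,0],[4,0,0,0,0,0,0],[2,0,0,0,0,0,0],[2,0,0,0,0,0,0],[2,0,0,0,0,0,0],[2,0,0,0,0,0,0]]]' 100
```

```text
clock: 9.7
position: [0.5559, 0.2546, 0.1187]
ee_rot: [0.23, 0.973, 0.001, 0.001]
ft_force: [-1.1, -2.4, 6.5]
grip_width: 0.306
grasp_force: 98.7
```

```bash
python3 -m crank '[[[2,0,0,2,0,0,0],[2,0,0,4.5,0,0,0],[2,0,0,5,0,0,0],[2,0,0,4,0,0,0],[2,-0.5,-3.6,0.5,0,0,0],[2,-0.5,-4.5,0,0,0,0],[2,-0.5,-4.5,0,0,0,0],[2,-0.5,-4.5,0,0,0,0],[2,-0.5,-4.5,0,0,0,0],[2,-0.5,-4,0,0,0,0],[2,-0.5,-2,0,0,0,0],[2,0,0,0,0,0,0],[2,0,0,0,0,0,0]]]'
python3 - <<'E'
from h import *
o,p,d=shot('w5'); print(o['position'],o['ft_force'])
s,_=eyes.camera('side');t,_=eyes.camera('top');np.savez('s5.npz',s=s,t=t)
u,v=282,235; a=cv2.resize(s[v-50:v+50,u-33:u+33],None,fx=6,fy=6,interpolation=cv2.INTER_CUBIC)
b=cv2.resize(p[60:390,150:490],(380,600))
cv2.imwrite('pics/c5.png',np.hstack([a,b])[:600,:800,::-1])
E
```

```text
clock: 11.32
position: [0.5203, -0.0194, 0.2773]
ee_rot: [0.229, 0.973, 0.0, -0.0]
ft_force: [0.2, 1.0, -1.4]
grip_width: 0.305
grasp_force: 98.5
[ 0.5203415  -0.01942944  0.27725967] [ 0.23380324  0.99922685 -1.37384956]
```

View pics/c5.png

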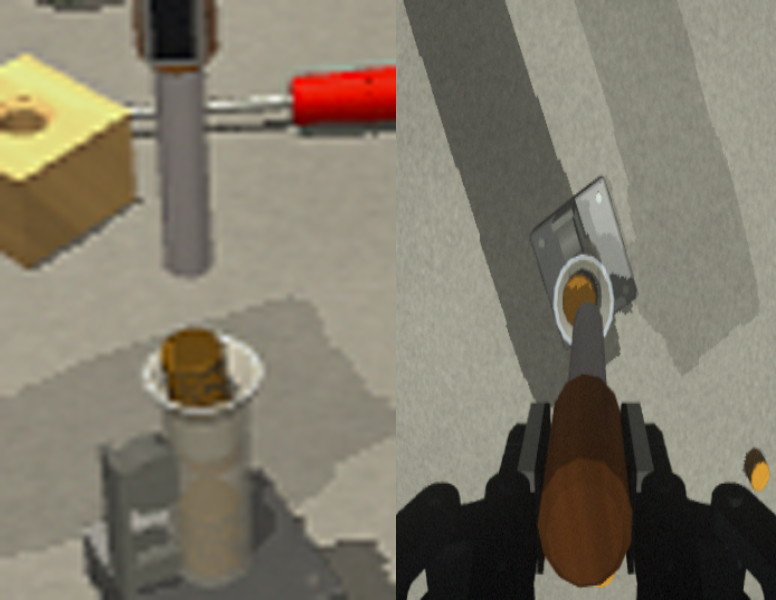

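Side: the rod's lower end is at about (280,230), the roll top at (281,242) and the rim at (283,247). The rod is parallel to the tube, and the roll is leaning slightly towards -x.

```bash
python3 - <<'E'
from h import *
print('rod end',plane('side',279.8,229.3,.1736),'rim',plane('side',282.5,246.5,.125),'rolltop',plane('side',280.7,242,.146))
o=manip.get_obs()
q=np.load('w5.npz')['p'];g=cv2.cvtColor(q,cv2.COLOR_RGB2HSV)
w=((g[...,2]>140)&(g[...,1]<60)).astype(np.uint8); w[:195]=0;w[256:]=0;w[:,:284]=0;w[:,346:]=0
ys,xs=np.where(w);P=np.array([plane('wrist',x,y,.125,o)[:2] for x,y in zip(xs,ys)])
for k in range(5):
    A=np.c_[2*P,np.ones(len(P))];s=np.linalg.lstsq(A,(P**2).sum(1),rcond=None)[0];r=np.sqrt(s[2]+s[:2]@s[:2]);e=abs(np.hypot(*(P-s[:2]).T)-r);P=P[e<.003]
print(len(P),s[:2],r,e.std())
# rod end in wrist view
print('rodend wrist',plane('wrist',150+(590-396)/1.1176,60+308/1.818,.1736,o))
E
```

```text
rod end [ 0.52053232 -0.01846621  0.1736    ] rim [ 0.52346878 -0.02166945  0.125     ] rolltop [ 0.51690895 -0.02833296  0.146     ]
452 [ 0.51818911 -0.02094198] 0.020171729153697394 0.0007701006958322276
rodend wrist [ 0.51442575 -0.0152512   0.1736    ]
```

```bash
python3 -m crank '[[[2,0.1,-0.2,-1,0,0,0],[2,0,0,-0.8,0,0,0],[2,0,0,-0.2,0,0,0],[2,0,0,-0.2,0,0,0],[2,0,0,-0.2,0,0,0],[2,0,0,-0.2,0,0,0]]]'
```

```text
clock: 12.22
position: [0.5212, -0.0233, 0.2513]
ee_rot: [0.23, 0.973, 0.0, 0.0]
ft_force: [0.4, -0.0, -1.1]
grip_width: 0.304
grasp_force: 98.4
```

```bash
python3 -m crank '[[[2,0,0,-0.2,0,0,0],[2,0,0,-0.2,0,0,0],[2,0,0,-0.2,0,0,0]]]'
```

```text
clock: 12.6
position: [0.5212, -0.0233, 0.2452]
ee_rot: [0.23, 0.973, 0.0, 0.0]
ft_force: [0.0, 0.4, -1.7]
grip_width: 0.305
grasp_force: 98.4
```

```bash
python3 -m crank '[[[2,0,0.1,-0.2,0,0,0],[2,0,0,-0.2,0,0,0],[2,0,0,-0.1,0,0,0],[2,0,0,-0.1,0,0,0]]]'
```

```text
clock: 13.1
position: [0.5215, -0.0223, 0.2396]
ee_rot: [0.23, 0.973, 0.0, 0.0]
ft_force: [1.0, -0.0, 2.4]
grip_width: 0.303
grasp_force: 98.8
```

```bash
python3 -m crank '[[[2,0,0,-0.1,0,0,0],[2,0,0,-0.1,0,0,0],[2,0,0,-0.1,0,0,0]]]'
```

```text
clock: 13.48
position: [0.5211, -0.0223, 0.2363]
ee_rot: [0.23, 0.973, 0.0, -0.0]
ft_force: [1.3, 0.2, 2.1]
grip_width: 0.305
grasp_force: 98.9
```

```bash
python3 -m crank '[[[2,0,0,-0.15,0,0,0],[2,0,0,-0.15,0,0,0],[2,0,0,-0.15,0,0,0],[2,0,0,-0.15,0,0,0],[2,0,0,-0.15,0,0,0]]]'
```

```text
clock: 14.1
position: [0.521, -0.0223, 0.2286]
ee_rot: [0.23, 0.973, 0.0, -0.0]
ft_force: [0.8, -0.0, 0.6]
grip_width: 0.304
grasp_force: 98.8
```

```bash
python3 -m crank '[[[2,0,0,-0.15,0,0,0],[2,0,0,-0.15,0,0,0],[2,0,0,-0.15,0,0,0],[2,0,0,-0.15,0,0,0],[2,0,0,-0.15,0,0,0]]]'
```

```text
clock: 14.72
position: [0.5213, -0.0222, 0.2216]
ee_rot: [0.23, 0.973, 0.0, 0.0]
ft_force: [-0.8, 0.9, 5.1]
grip_width: 0.305
grasp_force: 99.1
```

```bash
python3 -m crank '[[[2,0,0,-0.1,0,0,0],[2,0,0,-0.1,0,0,0],[2,0,0,-0.1,0,0,0],[2,0,0,-0.1,0,0,0]]]'
```

```text
clock: 15.22
position: [0.5212, -0.0222, 0.2173]
ee_rot: [0.23, 0.973, 0.0, 0.0]
ft_force: [0.7, 0.3, 5.4]
grip_width: 0.311
grasp_force: 99.1
```

```bash
python3 -m crank '[[[2,0,0,-0.1,0,0,0],[2,0,0,-0.1,0,0,0],[2,0,0,-0.1,0,0,0],[2,0,0,-0.1,0,0,0]]]'
```

```text
clock: 15.72
position: [0.5212, -0.0223, 0.2133]
ee_rot: [0.23, 0.973, 0.0, 0.0]
ft_force: [1.0, 0.8, 4.6]
grip_width: 0.306
grasp_force: 99.1
```

```bash
cat > ok.py <<'E'
from workcell import manip
o=manip.get_obs(); f=o['ft_force'][2]; print(round(o['position'][2],4),round(f,1)); raise SystemExit(f>8)
E
(python3 -m crank '[[[2,0,0,-0.05,0,0,0],[2,0,0,-0.05,0,0,0]]]' && python3 ok.py &&
python3 -m crank '[[[2,0,0,-0.05,0,0,0],[2,0,0,-0.05,0,0,0]]]' && python3 ok.py &&
python3 -m crank '[[[2,0,0,-0.05,0,0,0],[2,0,0,-0.05,0,0,0]]]' && python3 ok.py &&
python3 -m crank '[[[2,0,0,-0.05,0,0,0],[2,0,0,-0.05,0,0,0]]]' && python3 ok.py &&
python3 -m crank '[[[2,0,0,-0.05,0,0,0],[2,0,0,-0.05,0,0,0]]]' && python3 ok.py &&
python3 -m crank '[[[2,0,0,-0.05,0,0,0],[2,0,0,-0.05,0,0,0]]]' && python3 ok.py) | grep -v :
```

```text
0.2123 4.5False
```

```bash
sed -i 's/SystemExit(f>8)/SystemExit(int(f>8))/' ok.py
(python3 -m crank '[[[2,0,0,-0.05,0,0,0],[2,0,0,-0.05,0,0,0]]]' && python3 ok.py &&
python3 -m crank '[[[2,0,0,-0.05,0,0,0],[2,0,0,-0.05,0,0,0]]]' && python3 ok.py &&
python3 -m crank '[[[2,0,0,-0.05,0,0,0],[2,0,0,-0.05,0,0,0]]]' && python3 ok.py &&
python3 -m crank '[[[2,0,0,-0.05,0,0,0],[2,0,0,-0.05,0,0,0]]]' && python3 ok.py &&
python3 -m crank '[[[2,0,0,-0.05,0,0,0],[2,0,0,-0.05,0,0,0]]]' && python3 ok.py &&
python3 -m crank '[[[2,0,0,-0.05,0,0,0],[2,0,0,-0.05,0,0,0]]]' && python3 ok.py) | grep -v :
```

```text
0.2113 5.1
0.2103 5.1
0.2093 5.1
0.2083 3.9
0.2073 4.7
0.2063 4.2
```

```bash

(python3 -m crank '[[[2,0,0,-0.05,0,0,0],[2,0,0,-0.05,0,0,0]]]' && python3 ok.py &&
python3 -m crank '[[[2,0,0,-0.05,0,0,0],[2,0,0,-0.05,0,0,0]]]' && python3 ok.py &&
python3 -m crank '[[[2,0,0,-0.05,0,0,0],[2,0,0,-0.05,0,0,0]]]' && python3 ok.py &&
python3 -m crank '[[[2,0,0,-0.05,0,0,0],[2,0,0,-0.05,0,0,0]]]' && python3 ok.py &&
python3 -m crank '[[[2,0,0,-0.05,0,0,0],[2,0,0,-0.05,0,0,0]]]' && python3 ok.py &&
python3 -m crank '[[[2,0,0,-0.05,0,0,0],[2,0,0,-0.05,0,0,0]]]' && python3 ok.py &&
python3 -m crank '[[[2,0,0,-0.05,0,0,0],[2,0,0,-0.05,0,0,0]]]' && python3 ok.py &&
python3 -m crank '[[[2,0,0,-0.05,0,0,0],[2,0,0,-0.05,0,0,0]]]' && python3 ok.py) | grep -v :
```

```text
0.2053 4.4
0.2043 4.3
0.2037 9.8
```

```bash
python3 -m crank '[[[2,0,0,-0.03,0,0,0],[2,0,0,0,0,0,0]]]' | grep -E "clock|pos|ft"
```

```text
clock: 18.48
position: [0.5214, -0.0224, 0.2037]
ft_force: [-0.3, 0.4, 9.5]
```

```bash
python3 -m crank '[[[2,0,0,-0.03,0,0,0],[2,0,0,0,0,0,0]]]' | grep -E "clock|pos|ft"; python3 -m crank '[[[2,0,0,-0.03,0,0,0],[2,0,0,0,0,0,0]]]' | grep -E "clock|pos|ft"
```

```text
clock: 18.73
position: [0.5215, -0.0224, 0.2036]
ft_force: [-0.8, 0.5, 12.1]
clock: 18.98
position: [0.5216, -0.0224, 0.2036]
ft_force: [-1.3, 0.1, 14.3]
```

```bash
python3 -m crank '[[[2,0,0,0,0,0,0],[2,0,0,0,0,0,0],[2,0,0,0,0,0,0],[2,0,0,0,0,0,0]]]' | grep -E "clock|pos|ft"; python3 -m crank '[[[2,0,0,0,0,0,0],[2,0,0,0,0,0,0],[2,0,0,0,0,0,0],[2,0,0,0,0,0,0],[2,0,0,0,0,0,0],[2,0,0,0,0,0,0]]]' | grep -E "clock|pos|ft"
```

```text
clock: 19.48
position: [0.5216, -0.0224, 0.2036]
ft_force: [-2.3, -0.1, 14.3]
clock: 20.23
position: [0.5216, -0.0224, 0.2036]
ft_force: [-0.8, 0.6, 14.3]
```

```bash
python3 -m crank '[[[2,0,0,1,0,0,0],[2,0,0,3,0,0,0],[2,0,0,3,0,0,0],[2,0.4,3.2,0,0,0,0],[2,0.5,4.5,0,0,0,0],[2,0.5,4.5,0,0,0,0],[2,0.5,4.5,0,0,0,0],[2,0.5,4.5,0,0,0,0],[2,0.5,4,0,0,0,0],[2,0.5,2.5,0,0,0,0],[2,0,0,0,0,0,0],[2,0,0,0,0,0,0]]]'
python3 - <<'E'
from h import *
o,p,d=shot('w6'); print(o['position'],o['ft_force'])
s,_=eyes.camera('side');np.savez('s6.npz',s=s)
a=cv2.resize(s[140:240,217:283],None,fx=6,fy=6,interpolation=cv2.INTER_CUBIC)
b=cv2.resize(s[205:305,250:316],None,fx=6,fy=6,interpolation=cv2.INTER_CUBIC)
cv2.imwrite('pics/c6.png',np.hstack([a,b])[:600,:800,::-1])
E
```

```text
clock: 21.72
position: [0.555, 0.2535, 0.272]
ee_rot: [0.231, 0.973, -0.001, -0.0]
ft_force: [0.6, -0.1, -0.9]
grip_width: 0.305
grasp_force: 98.5
[0.55502428 0.25349613 0.27201756] [ 0.62864079 -0.10008521 -0.89808211]
```

View pics/c6.png

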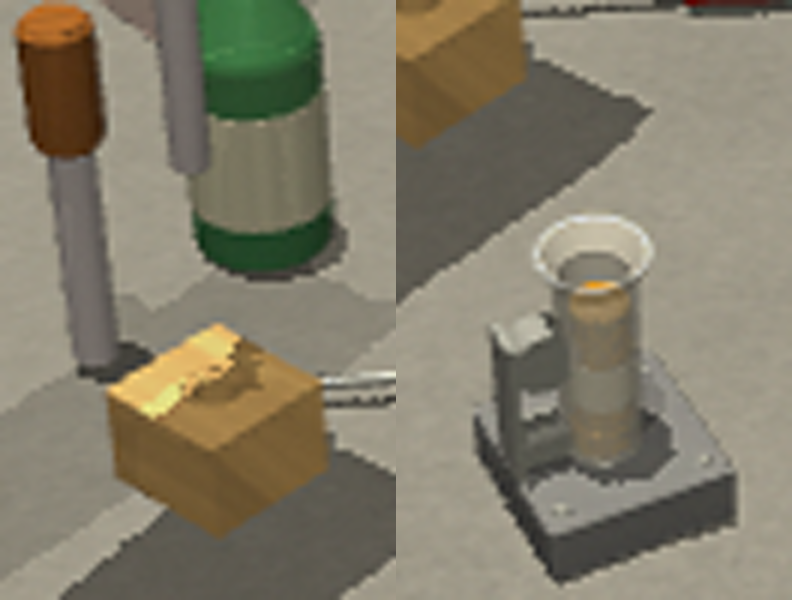

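Right: the roll is down in the tube, with its top below the rim. Left: the rod end is at about (248,167), above the block. The block's top face corners in the crop are (220,323), (327,388), (219,448) and (108,395).

```bash
python3 - <<'E'
from h import *
c=[(220,323),(327,388),(219,448),(108,395)]
P=[plane('side',217+u/6-.5,140+v/6-.5,.05) for u,v in c]; print(np.mean(P,0), np.linalg.norm(P[0]-P[1]),np.linalg.norm(P[1]-P[2]))
print('rod end side',plane('side',217+187/6-.5,140+163/6-.5,.168))
p=np.load('top0.npz')['p'];h=cv2.cvtColor(p,cv2.COLOR_RGB2HSV)
m=(h[...,0]>20)&(h[...,0]<40)&(h[...,1]>60)&(h[...,2]>90); mm,s,cc=blob(p,m,214,262,25)
cs=np.argwhere(mm)[:,::-1].astype(np.float32); r=cv2.minAreaRect(cs); print('top block',r,plane('top',*r[0],.05))
print('rod foot top',plane('top',185+(690-532)/5.32-.5,233+148/5.32-.5,.05))
E
```

```text
[0.55928547 0.254876   0.05      ] 0.07409383487923467 0.06375072429173437
rod end side [0.55634543 0.25968195 0.168     ]
top block ((213.88238525390625, 261.0294189453125), (30.074417114257812, 32.257240295410156), 75.96376037597656) [0.55325152 0.25541175 0.05      ]
rod foot top [0.55500496 0.25499237 0.05      ]
```

```bash
python3 -m crank '[[[2,0.1,0.1,-3,0,0,0],[2,0,0,-4,0,0,0],[2,0,0,-3,0,0,0],[2,0,0,-1.2,0,0,0],[2,0,0,0,0,0,0]]]' | grep -E "clock|pos|ft"
python3 -m crank '[[[2,0,0,-0.3,0,0,0],[2,0,0,-0.3,0,0,0],[2,0,0,-0.3,0,0,0],[2,0,0,-0.3,0,0,0],[2,0,0,0,0,0,0]]]' | grep -E "clock|pos|ft"
```

```text
clock: 22.45
position: [0.5562, 0.2552, 0.1606]
ft_force: [0.5, 0.4, -0.1]
clock: 23.08
position: [0.556, 0.2557, 0.1482]
ft_force: [0.9, -0.5, -1.2]
```

```bash
python3 -m crank '[[[2,0,-0.1,-0.4,0,0,0],[2,0,0,-0.5,0,0,0],[2,0,0,-0.5,0,0,0],[2,0,0,-0.5,0,0,0],[2,0,0,0,0,0,0]]]' | grep -E "clock|pos|ft"
```

```text
clock: 23.7
position: [0.5559, 0.2546, 0.1289]
ft_force: [-0.3, -0.5, -0.8]
```

```bash
python3 -m crank '[[[2,0,0,-0.3,0,0,0],[2,0,0,-0.2,0,0,0],[2,0,0,-0.1,0,0,0],[2,0,0,-0.1,0,0,0],[2,0,0,-0.1,0,0,0]]]' | grep -E "clock|pos|ft"
```

```text
clock: 24.32
position: [0.5562, 0.2547, 0.1214]
ft_force: [0.1, 0.3, -0.6]
```

```bash
python3 -m crank '[[[2,0,0,-0.1,0,0,0],[2,0,0,-0.1,0,0,0],[2,0,0,-0.1,0,0,0]]]' | grep -E "clock|pos|ft"
```

```text
clock: 24.7
position: [0.5563, 0.2548, 0.1187]
ft_force: [-0.9, -2.1, 6.4]
```

```bash
python3 -m crank '[[[3.2,0,0,0,0,0,0],[4,0,0,0,0,0,0],[5,0,0,0,0,0,0],[6,0,0,0,0,0,0],[6,0,0,0,0,0,0],[6,0,0,3,0,0,0],[6,0,0,5,0,0,0],[6,0,0,5,0,0,0],[6,0,-3,2,0,0,0],[6,-2,-4,0,0,0,0],[6,-3,-4,0,0,0,0],[6,-4,-4,0,0,0,0],[6,-4,-4,0,0,0,0],[6,0,0,0,0,0,0],[6,0,0,0,0,0,0]]]'
python3 - <<'E'
from h import *
s,_=eyes.camera('side');t,_=eyes.camera('top')
a=cv2.resize(s[140:340,215:415],(600,600),interpolation=cv2.INTER_CUBIC)
b=cv2.resize(s[205:305,250:283],(198,600),interpolation=cv2.INTER_CUBIC)
h=cv2.cvtColor(s,cv2.COLOR_RGB2HSV)
old=np.load('side0.npz')['p']
print(np.abs(s[160:225,236:270].astype(int)-old[160:225,236:270]).mean())
cv2.imwrite('pics/c7.png',a[:,:,::-1])
E
```

```text
clock: 26.58
position: [0.4264, 0.0651, 0.2688]
ee_rot: [0.23, 0.973, 0.001, 0.0]
ft_force: [-0.6, -0.5, -0.2]
grip_width: 0.703
grasp_force: 0.0
2.0530920060331823
```

View pics/c7.png

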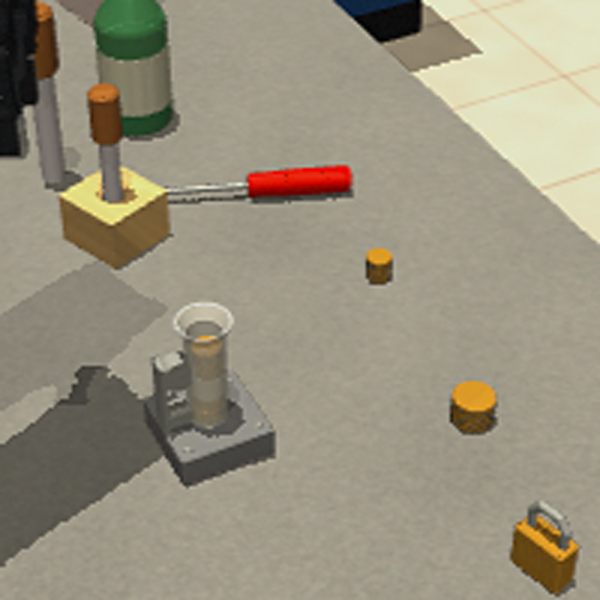

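The rod is upright in its block at about (105,150) in the crop, matching the starting image. The roll is home in the tube at (207,375), the bystanders are undisturbed, and the gripper is clear.

```bash
python3 -c "
from workcell import job; print(job.hand_in())"
```

```text
the job is handed in; nothing more can be done
None
```

Job handed in at about 27 s: the roll is bottomed out in the tube, held at about 16 N for 1.25 s with no reading above that, the rod is back upright and home in its block, and nothing else was moved.

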